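Clip the serving utensils into the counter case

TASK

Slide the right-hand door of the sloping utensil case all the way open behind its neighbour, leaving the left-hand door shut. Then take the spice scoop and the turner from the mat and press each handle sideways into its own pair of spring clips on the uncovered board, heads up the slope, until both have snapped fully home; either may have either place. Leave the door open, let go of everything, and do not disturb the crock and the two jars.

Things in the scene. Friction and masses are not known exactly. Their poses are not given: they have to be found in the camera images.
- right_door (a joint): Travel (m) of the clear right-hand door on the lower track: 0 shut, 0.145 fully open, slid level along the case's +y (left) under the left-hand door; about 2 N of friction. Starts 0 to 40 mm open. Shut, it covers both pairs of clips. Its top face is 25 mm above the clip points along their z.
- left_door (a joint): Travel (m) of the clear left-hand door on the upper track: 0 shut, grows as it slides right (2 N of friction). Starts shut and must stay so. Its top face is 34 mm above the clip points along their z; its own pull, 32 mm high, is at its far left.
- right_pull (a point): Centre of the top of the right-hand door's pull, moving with it: a black fin 44 mm long (x), 10 mm thick (y, the slide direction), 32 mm high (z, out of the door). Axes as clip_outer. When fully open, the fin is 12 mm from the left-hand door's edge, whose top is 23 mm below this point: grip only the fin's top 18 mm, or push it from the right.
- clip_outer (a point): Right-hand place: midway between its two clips, where a utensil's origin is when home. x: up the slope (handle direction); y: left; z: square out of the board, tilted 30 degrees from vertical towards the robot. Clips at x = -36 and +36 mm, each 16 mm long; 56 mm free between them for fingers. Board surface at z = -20 mm. Case side wall 44 mm to the right.
- clip_inner (a point): Left-hand place, same axes and sizes, 70 mm left of clip_outer; the fully open door's edge is 35 mm further left. A clip is two sprung jaws with an 11 mm mouth and flared lead-ins up to z = 17 mm. A handle pressed along -z meets the lips about 14 mm above home, passes them at 6 mm and snaps to z = 0. Both clips together take 8 to 15 N, then it stops hard.
- scoop: Spice scoop, 182 mm long. Handle: wooden rod along its x axis, 16 mm diameter, x = -60 to 60 mm, with a 24 mm diameter collar at the rear (x = -66 to -56). Origin on the handle axis, midway along it (grip here); +x points to the head. Starts level on the mat, axis 12 mm above the mat. Head: steel open trough from x = 58 to 116 mm, 44 mm wide, from 12 mm below the axis to 18 mm above.
- turner: Flat turner, 182 mm long. Handle: wooden rod along its x axis, 16 mm diameter, x = -60 to 60 mm, with a 24 mm diameter collar at the rear (x = -66 to -56). Origin on the handle axis, midway along it (grip here); +x points to the head. Starts level on the mat, axis 12 mm above the mat. Head: flat steel blade from x = 60 to 116 mm, 50 mm wide, 4 mm thick, 12 to 8 mm below the axis.
- scoop_head (a point): Middle of the scoop's head, 88 mm from its origin along +x.
- turner_head (a point): Middle of the turner's head, 88 mm from its origin along +x.
- mat: Flat grey mat, 240 x 200 x 3 mm, fixed to the counter; origin at the centre of its underside. Both utensils lie on it side by side, about 110 mm apart, heads away from the robot.
- case: Fixed aluminium case with a sloping board, 384 mm wide (y), 260 mm deep (x), 0.08 m high in front, 0.21 m at the back; origin under its centre, x away from the robot. The pocket under the doors runs from 92 mm below the clip points to 146 mm above them along their x; the tracks round it rise 36 mm above them along z.
- crock: Brown and cream lidded pickle crock, 128 mm across, 148 mm high, origin at the centre of its underside. Leave it alone.
- jar_a: Small jar with a red lid, 64 mm across, 85 mm high, origin at its underside. Leave it alone.
- jar_b: Another such jar. Leave it alone.
Things that resemble listed ones, but are neither listed nor needed, are in the scene too. Leave any black or red look-alike of the turner alone.

How it is judged:
On the way, in this order (a step that is already met when the one before it is completed fails the run):
1. the right-hand door is slid fully open behind its neighbour (value of joint right_door above 0.13 m), for 0.2 s.
2. one utensil is snapped home in a pair of clips ((((x of scoop in the frame of clip_outer between -0.018 and 0.018 m and y of scoop in the frame of clip_outer between -0.003 and 0.003 m and z of scoop in the frame of clip_outer between -0.003 and 0.003 m and angle between the x axis of scoop and the x axis of clip_outer, either way round below 0.07 rad and x of scoop_head in the frame of clip_outer above 0.05 m) or (x of scoop in the frame of clip_inner between -0.018 and 0.018 m and y of scoop in the frame of clip_inner between -0.003 and 0.003 m and z of scoop in the frame of clip_inner between -0.003 and 0.003 m and angle between the x axis of scoop and the x axis of clip_inner, either way round below 0.07 rad and x of scoop_head in the frame of clip_inner above 0.05 m)) or ((x of turner in the frame of clip_outer between -0.018 and 0.018 m and y of turner in the frame of clip_outer between -0.003 and 0.003 m and z of turner in the frame of clip_outer between -0.003 and 0.003 m and angle between the x axis of turner and the x axis of clip_outer, either way round below 0.07 rad and x of turner_head in the frame of clip_outer above 0.05 m) or (x of turner in the frame of clip_inner between -0.018 and 0.018 m and y of turner in the frame of clip_inner between -0.003 and 0.003 m and z of turner in the frame of clip_inner between -0.003 and 0.003 m and angle between the x axis of turner and the x axis of clip_inner, either way round below 0.07 rad and x of turner_head in the frame of clip_inner above 0.05 m)))), for 0.2 s.
3. both utensils are snapped home (((x of scoop in the frame of clip_outer between -0.018 and 0.018 m and y of scoop in the frame of clip_outer between -0.003 and 0.003 m and z of scoop in the frame of clip_outer between -0.003 and 0.003 m and angle between the x axis of scoop and the x axis of clip_outer, either way round below 0.07 rad and x of scoop_head in the frame of clip_outer above 0.05 m) or (x of scoop in the frame of clip_inner between -0.018 and 0.018 m and y of scoop in the frame of clip_inner between -0.003 and 0.003 m and z of scoop in the frame of clip_inner between -0.003 and 0.003 m and angle between the x axis of scoop and the x axis of clip_inner, either way round below 0.07 rad and x of scoop_head in the frame of clip_inner above 0.05 m)) and ((x of turner in the frame of clip_outer between -0.018 and 0.018 m and y of turner in the frame of clip_outer between -0.003 and 0.003 m and z of turner in the frame of clip_outer between -0.003 and 0.003 m and angle between the x axis of turner and the x axis of clip_outer, either way round below 0.07 rad and x of turner_head in the frame of clip_outer above 0.05 m) or (x of turner in the frame of clip_inner between -0.018 and 0.018 m and y of turner in the frame of clip_inner between -0.003 and 0.003 m and z of turner in the frame of clip_inner between -0.003 and 0.003 m and angle between the x axis of turner and the x axis of clip_inner, either way round below 0.07 rad and x of turner_head in the frame of clip_inner above 0.05 m))), for 0.2 s.
At the end, for the whole second after the job is handed in: Scoop and turner rest in their own pairs of clips: origin within 3 mm of the clip point across and in depth, 18 mm along the slope, handle within 4 degrees of the slope, head up; right-hand door open at least 130 mm, left-hand door within 20 mm of shut (all of step 3 and value of joint right_door above 0.13 m and value of joint left_door below 0.02 m and linear speed of each of scoop, turner below 0.02 m/s); the robot touches nothing.
It fails at once if the crock or a jar is pushed more than 30 mm or knocked over (distance of any of crock, jar_a, jar_b from where it was at the start of the episode above 0.03 m or angle between any of crock, jar_a, jar_b's own z axis and vertical above 0.5 rad).
It also fails if it takes over 67 s, if anything falls off the work surface, if the arm or the gripper's body presses on something with over 40 N, if the wrist force passes 120 N, or if a joint passes its speed limit or range.

ROBOT

A 7-joint arm with a two-finger parallel gripper is mounted at the origin on the work surface. World frame = base frame: x ahead of the robot, y to its left, z up, the work surface at z = 0. Lengths are in m, angles in rad, forces in N, time in s.
With the tool pointing down it reaches from about 0.425 to 0.875 m from the base axis. Payload 4.7 kg.
Tool frame: the origin (TCP) lies midway between the tips of the shut fingers; the grasp point (between the pads) lies 19 mm behind it; z points along the fingers, y is the direction in which the jaws open and shut (so a half turn about z gives the same grasp; the last joint's range is limited). The gripper opens to 87 mm and grips with 3 to 60 N. Pads are 19 mm wide; open, the fingers measure 117 mm over their backs; the gripper's body (75 mm by 190 mm) begins 51 mm behind the grasp point.
Start: joints at [1.297, 0.321, -0.07, 1.45, 0.023, 1.371, -0.057], TCP at [0.184, -0.623, 0.223] pointing down, gripper open.
Joint ranges: [-2.86, 2.86], [-0.3, 2.09], [-1.38, 1.24], [0.06, 2.45], [-1.56, 4.7], [0.09, 2.05], [-2.69, 2.69]. Speed limits (rad/s): [2.57, 2.57, 3.14, 3.14, 3.14, 3.14, 3.14].

INTERFACE

Orientations are given as a rotation vector (axis times angle).
In Python, from bench import get_state, eyes, job gives the robot as it stands. The module is installed in compiled form; this text tells all that it offers.
- The arm moves only by the shell command python3 -m jog 'ROWS' [FORCE]. ROWS is JSON, a list that holds one entry, the list of rows, each a list of 5 numbers: the opening, from 0 (shut) to 1 (fully open), then the shift along the tool's x, y, z in units of 40 mm (1.0 is 40 mm), then the turn about the tool's z in units of 5 degrees (1.0 is 5 degrees). In form: [[[jaw, dx, dy, dz, turn], ...]]. A call has 1 to 10 rows; each row shifts and turns the commanded pose from where the row before left it, along the tool's axes as they then stand; what a row does not reach is not made up. A row lasts 1/8 s, in which the tool goes at most 62.5 mm and 10.7 degrees, less where a joint would pass 70% of its speed; a pose out of reach is approached as far as the arm can. A call is refused whole if a number of a shift passes 1 or a number of a turn 1, either way. A call with a gripper value outside its range is refused whole. The fingers move at their own pace and stop on an object; FORCE is the grip in N (left out, the last holds). Time passes only in rows, so rows that do not move let the fingers close. It gives the time, the measured TCP pose, the force and the opening at its end, in the units of the state.
- get_state(): the state, without advancing time (a new reading comes with each control period).
- eyes.get_image(name): name is "scene" or "top" or "wrist"; returns (picture, depth): 384x512x3 uint8, red, green, blue; 384x512 float32, m along the optical axis (not along the pixel's ray), 0 where there is no reading.
- eyes.camera_params(name): a dict with "camera_matrix" (3x3 intrinsics, pixels), "pose" (4x4, takes a point from camera to world coordinates); the wrist camera has in their place "mount" (4x4, takes a point from camera to tool coordinates, whose origin is the TCP and whose axes are the flange's). Camera axes: x right, y down, z forward; pixel columns grow to the right and rows downward; lengths in m; the calibration is good to about 2 mm. A picture is of the moment at which its call begins: read the wrist's pose just before it. camera_params takes no time and is no camera call.
- job.close_job(): hands the job in, once; it reports no verdict.
The state is a dict: "time": time; "joint_positions": joint angles; "qd": joint speeds; "joint_torque": joint torques, N m; "position": TCP position; "tool_rot": TCP orientation; "ft_force": force on the tool from outside, world axes, zero at the start; "torque": the same for the moment, N m; "grip_width": opening from 0.0 (shut) to 1.0 (fully open).
Only numpy, scipy, OpenCV 4.12 (cv2) and the standard library are available. Lean on these libraries where they do the work, as an engineer would, in place of code of your own. Each camera call takes 0.05 s, during which the arm holds its last target. There are 200 camera calls.

## Working session

There is one attempt and no reset: what is moved stays moved. The work goes in short steps, Python scripts to look and compute and a shell command to move; the robot and the scene stay as the last step left them, time stands still between calls to the robot, and variables do not carry over. Pictures are saved under pics/ and viewed, about 8 in all and at most 12, crops included, and the job is handed in when it is done.

```bash
mkdir -p pics; ls; python3 - <<'E'
from bench import get_state, eyes
import cv2,numpy as np
s=get_state();print({k:np.round(v,3).tolist() for k,v in s.items()})
for n in("scene","top"):
    im,d=eyes.get_image(n);cv2.imwrite(f"pics/{n}0.png",im[:,:,::-1]);np.save(f"{n}0.npy",d)
    p=eyes.camera_params(n);print(n,np.round(p["camera_matrix"],1).tolist(),np.round(p["pose"],3).tolist())
print(eyes.camera_params("wrist"))
a=cv2.imread("pics/scene0.png");b=cv2.imread("pics/top0.png")
cv2.imwrite("pics/both.png",cv2.resize(np.vstack([a,b]),(0,0),fx=.78,fy=.78))
E
```

```text
pics
{'time': 0.0, 'joint_positions': [1.297, 0.322, -0.07, 1.452, 0.023, 1.371, -0.057], 'qd': [-0.0, -0.001, 0.002, 0.0, 0.001, -0.002, 0.001], 'joint_torque': [-0.0, -49.129, -0.404, -31.253, -0.064, 0.044, 0.0], 'position': [0.184, -0.623, 0.221], 'tool_rot': [-3.107, -0.45, 0.001], 'ft_force': [-0.211, -0.698, 0.137], 'torque': [0.01, -0.02, 0.07], 'grip_width': 1.001}
scene [[368.2, 0.0, 259.3], [0.0, 368.2, 192.3], [0.0, 0.0, 1.0]] [[0.166, 0.632, -0.757, 1.609], [0.986, -0.101, 0.132, -0.267], [0.007, -0.768, -0.64, 0.97], [0.0, 0.0, 0.0, 1.0]]
top [[443.4, 0.0, 255.2], [0.0, 443.4, 185.6], [0.0, 0.0, 1.0]] [[0.005, -0.985, 0.172, 0.292], [-1.0, -0.006, -0.004, -0.078], [0.005, -0.172, -0.985, 1.575], [0.0, 0.0, 0.0, 1.0]]
{'camera_matrix': array([[282.8431006 ,   0.        , 248.50267936],
       [  0.        , 282.8431006 , 195.57461174],
       [  0.        ,   0.        ,   1.        ]]), 'mount': array([[-2.32852824e-04, -9.66158957e-01, -2.57947313e-01,
         6.99858731e-02],
       [ 9.99999209e-01, -5.43727837e-04,  1.13385511e-03,
         1.51507529e-03],
       [-1.23573740e-03, -2.57946846e-01,  9.66158319e-01,
        -1.62045704e-01],
       [ 0.00000000e+00,  0.00000000e+00,  0.00000000e+00,
         1.00000000e+00]])}
```

View pics/both.png

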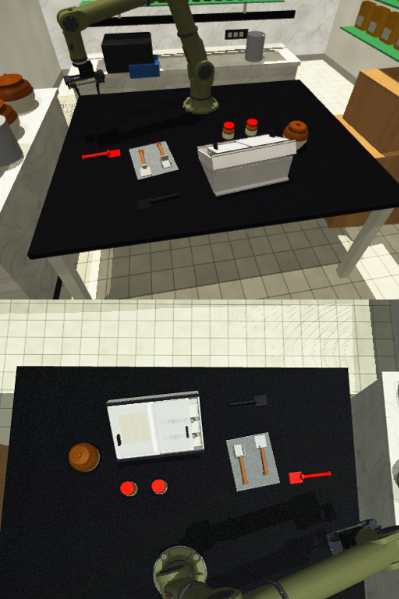

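```bash
cat > h.py <<'E'
from bench import get_state, eyes
import cv2,numpy as np
from scipy.spatial.transform import Rotation as R
def cam(n):
    p=eyes.camera_params(n);K=np.array(p["camera_matrix"])
    if n=="wrist":
        s=get_state();T=np.eye(4);T[:3,:3]=R.from_rotvec(s["tool_rot"]).as_matrix();T[:3,3]=s["position"];return K,T@np.array(p["mount"])
    return K,np.array(p["pose"])
def ray(KT,uv):
    K,T=KT;d=T[:3,:3]@np.linalg.solve(K,[uv[0],uv[1],1]);return T[:3,3],d
def onplane(KT,uv,z):
    o,d=ray(KT,uv);return o+d*(z-o[2])/d[2]
def atdepth(KT,uv,D):
    o,d=ray(KT,uv);return o+d*D
def tri(rays):
    A=np.zeros((3,3));b=np.zeros(3)
    for o,d in rays:
        d=d/np.linalg.norm(d);P=np.eye(3)-np.outer(d,d);A+=P;b+=P@o
    x=np.linalg.solve(A,b);return x,[round(1e3*np.linalg.norm(np.cross(x-o,d/np.linalg.norm(d))),1) for o,d in rays]
def proj(KT,p):
    K,T=KT;c=T[:3,:3].T@(np.asarray(p)-T[:3,3]);q=K@c;return q[:2]/q[2]
E
python3 - <<'E'
import cv2,numpy as np
b=cv2.imread("pics/top0.png")
c=cv2.resize(b[105:260,125:365],(0,0),fx=3.3,fy=3.3,interpolation=cv2.INTER_CUBIC)
cv2.imwrite("pics/topc.png",c)
a=cv2.imread("pics/scene0.png")
cv2.imwrite("pics/scenec.png",cv2.resize(a[150:255,155:395],(0,0),fx=3.3,fy=3.3,interpolation=cv2.INTER_CUBIC))
E
```

```text
(no output)
```

View pics/topc.png

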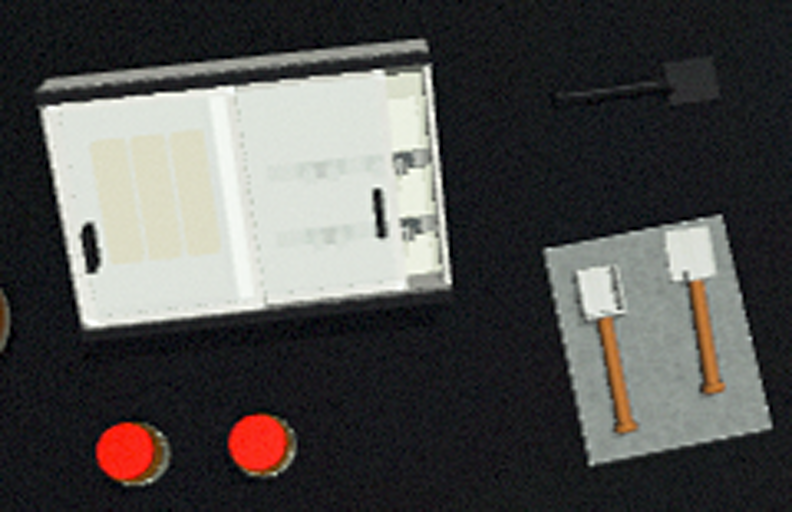

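View pics/scenec.png

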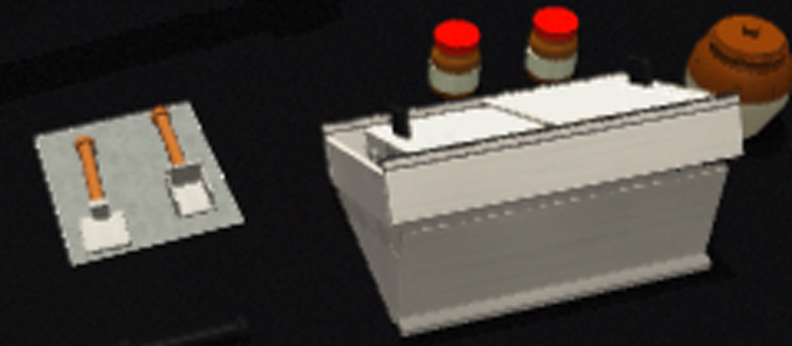

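Top crop (scale 3.3, offset 125,105): on the mat, the scoop is on the left with its trough at (600,290), and the turner is on the right with its blade at (690,252). The look-alikes are the black turner at (690,85) in the crop and the red one beyond the crop to the right. Neither has an orange handle or lies on the mat, so the wooden-handled pair on the mat are the ones meant. The right door's fin is at (379,212), with the outer clips visible at (408,162) and (416,228).

```bash
python3 - <<'E'
from h import *
res={}
for n in("top","scene"):
    im=cv2.imread(f"pics/{n}0.png");hsv=cv2.cvtColor(im,cv2.COLOR_BGR2HSV)
    m=cv2.inRange(hsv,(5,120,60),(20,255,255))
    k,l,st,ce=cv2.connectedComponentsWithStats(m)
    KT=cam(n)
    for i in range(1,k):
        if not 40<st[i,4]<600: continue
        p=onplane(KT,ce[i],.015)
        if not(0.3<p[0]<.8 and -.5<p[1]<-.1): continue
        ys,xs=np.nonzero(l==i)
        P=np.array([onplane(KT,(x,y),.015)[:2] for x,y in zip(xs,ys)])
        c=P.mean(0);w,v=np.linalg.eigh(np.cov((P-c).T));a=v[:,1]*np.sign(v[0,1]);t=(P-c)@a
        print(n,st[i].tolist(),"c",c.round(4),"yaw",np.degrees(np.arctan2(a[1],a[0])).round(2),"ends",(c+a*t.min()).round(4),(c+a*t.max()).round(4))
        res.setdefault(n,[]).append((ce[i],c[1]))
    # fin: dark inside white
    K,T=KT
T,S=cam("top"),cam("scene")
A=sorted(res["top"],key=lambda r:r[1]);B=sorted(res["scene"],key=lambda r:r[1])
for a,b in zip(A,B): print("tri",tri([ray(T,a[0]),ray(S,b[0])]))
# fin top ends by hand picks from crops
tc=lambda u,v:(u/3.3+125-.35,v/3.3+105-.35); sc=lambda u,v:(u/3.3+155-.35,v/3.3+150-.35)
im=cv2.imread("pics/top0.png");g=im.max(2)
x0,y0=np.array(tc(365,180)).astype(int);x1,y1=np.array(tc(395,245)).astype(int)
ys,xs=np.nonzero(g[y0:y1,x0:x1]<90);print("fin px top",xs.mean()+x0,ys.mean()+y0,ys.min()+y0,ys.max()+y0,len(xs))
d=np.load("top0.npy")
print("fin depth pts",[atdepth(T,(x+x0,y+y0),d[y+y0,x+x0]).round(3).tolist() for y,x in list(zip(ys,xs))[::6]])
for nm,q in dict(TLback=(40,82),TRback=(425,42),BR=(450,290),BL=(85,328),clipU=(408,162),clipL=(414,228),door=(300,260),door2=(320,120)).items():
    u,v=map(int,map(round,tc(*q)));print(nm,(u,v),atdepth(T,(u,v),np.median(d[v-1:v+2,u-1:u+2])).round(3))
print("fin scene top mid",tri([ray(T,(xs.mean()+x0,ys.mean()+y0)),ray(S,sc(401,109))]))
E
```

```text
top [334, 190, 10, 34, 150] c [ 0.4887 -0.3784] yaw 7.82 ends [ 0.4316 -0.3862] [ 0.5505 -0.3699]
top [306, 201, 12, 35, 154] c [ 0.4478 -0.282 ] yaw 10.29 ends [ 0.3891 -0.2926] [ 0.51   -0.2707]
scene [201, 182, 10, 18, 73] c [ 0.4313 -0.2854] yaw 9.99 ends [ 0.3758 -0.2952] [ 0.4898 -0.2751]
scene [178, 191, 8, 20, 79] c [ 0.4773 -0.3805] yaw 8.26 ends [ 0.4204 -0.3888] [ 0.5378 -0.3717]
tri (array([ 0.48751426, -0.37818061,  0.02277736]), [np.float64(1.3), np.float64(1.3)])
tri (array([ 0.44635061, -0.28280583,  0.02633245]), [np.float64(2.3), np.float64(2.3)])
fin px top 239.48387096774192 169.32258064516128 162 176 31
fin depth pts [[0.623, -0.029, 0.137], [0.607, -0.03, 0.161], [0.599, -0.03, 0.151], [0.59, -0.03, 0.148], [0.581, -0.033, 0.143], [0.575, -0.037, 0.14]]
TLback (137, 129) [ 0.778  0.354 -0.005]
TRback (253, 117) [ 0.769 -0.075  0.166]
BR (261, 193) [ 0.528 -0.104  0.076]
BL (150, 204) [0.488 0.274 0.078]
clipU (248, 154) [ 0.659 -0.059  0.103]
clipL (250, 174) [ 0.596 -0.066  0.068]
door (216, 183) [0.559 0.049 0.096]
door2 (222, 141) [0.686 0.026 0.168]
fin scene top mid (array([ 0.5953716 , -0.03031676,  0.14969283]), [np.float64(1.3), np.float64(1.3)])
```

```bash
cat >> h.py <<'E'
def go(p,yaw):
    "print turn (5deg units) and shift (40 mm units, after turning) to bring TCP to p with tool x at yaw deg"
    s=get_state();M=R.from_rotvec(s["tool_rot"]).as_matrix()
    y0=np.degrees(np.arctan2(M[1,0],M[0,0]));N=R.from_euler('z',yaw-y0,degrees=True).as_matrix()@M
    print("t",round(s["time"],2),"pos",np.round(s["position"],4),"yaw",round(y0,2),"z",M[:,2].round(4),"F",np.round(s["ft_force"],1),"g",round(s["grip_width"],3))
    print("turn",round(-(yaw-y0)/5,3),"shift",np.round(N.T@(np.array(p)-s["position"])/.04,3))
E
python3 -c "
from h import *
go([.56,-.06,.27],6)"
```

```text
t 0.1 pos [ 0.1843 -0.6228  0.2216] yaw 16.49 z [-6.0e-04  1.6e-03 -1.0e+00] F [-0.4 -0.5 -0.5] g 1.001
turn 2.098 shift [ 10.811 -13.014  -1.189]
```

```bash
python3 -m jog '[[[0,0.4,-0.5,-0.4,0.7],[0,0.8,-0.95,-0.4,0.7],[0,0.8,-0.95,-0.4,0.7],[0,0.8,-0.95,0,0],[0,0.8,-0.95,0,0],[0,0.8,-0.95,0,0],[0,0.8,-0.95,0,0],[0,0.8,-0.95,0,0],[0,0.8,-0.95,0,0],[0,0.8,-0.95,0,0]]]' && python3 -m jog '[[[0,0.8,-0.95,0,0],[0,0.8,-0.95,0,0],[0,0.8,-0.95,0,0],[0,0.8,-0.95,0,0],[0,0.2,-0.2,0,0],[0,0,0,0,0],[0,0,0,0,0]]]'; python3 - <<'E'
from h import *
go([.56,-.06,.27],6)
KT=cam("wrist");im,d=eyes.get_image("wrist");cv2.imwrite("pics/w1.png",im[:,:,::-1]);np.save("w1.npy",d);np.save("w1T.npy",KT[1])
E
```

```text
time: 1.35
position: [0.4376, -0.2231, 0.2703]
tool_rot: [3.137, 0.164, -0.001]
ft_force: [-0.1, -0.8, -0.5]
grip_width: 0.021
time: 2.22
position: [0.555, -0.0533, 0.2702]
tool_rot: [3.137, 0.16, -0.002]
ft_force: [-0.3, -0.6, 1.0]
grip_width: 0.005
t 2.23 pos [ 0.555  -0.0533  0.2702] yaw 5.84 z [-0.001 -0.001 -1.   ] F [-0.3 -0.6  1. ] g 0.005
turn -0.032 shift [0.107 0.179 0.006]
```

View pics/w1.png

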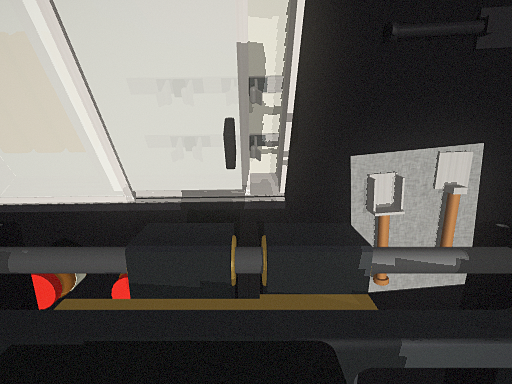

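The wrist view shows the fin at (230,143), the outer clips near (262,90) and (262,147), the inner clips near (180,90) and (165,140), and the scoop and turner on the mat at right.

```bash
python3 - <<'E'
from h import *
K=cam("wrist")[0];KT=(K,np.load("w1T.npy"));im=cv2.imread("pics/w1.png");d=np.load("w1.npy")
m=(im.max(2)<70).astype(np.uint8);m[:,:210]=0;m[:,238:]=0;m[:105]=0;m[180:]=0
k,l,st,ce=cv2.connectedComponentsWithStats(m);i=1+np.argmax(st[1:,4]);print(st[i],ce[i])
ys,xs=np.nonzero(l==i)
P=np.array([atdepth(KT,(x,y),d[y,x]) for x,y in zip(xs,ys)]);
for y in range(ys.min(),ys.max()+1,8):
    q=P[ys==y];print(y,xs[ys==y].min(),xs[ys==y].max(),q.mean(0).round(4))
T=cam("top");print(tri([ray(KT,ce[i]),ray(T,(239.5,169.3))]))
# case yaw: right edge & door plane from depth
reg=[(u,v) for u in range(120,220,4) for v in range(20,180,4) if d[v,u]>0]
Q=np.array([atdepth(KT,q,d[q[1],q[0]]) for q in reg]);c=np.median(Q,0)
for _ in range(4):
    c=Q.mean(0);n=np.linalg.svd(Q-c)[2][2];n*=np.sign(n[2]);r=(Q-c)@n;Q=Q[abs(r)<max(.003,1.5*abs(r).std())]
print("door plane",c.round(4),n.round(4),len(Q),"tilt",np.degrees(np.arccos(n[2])),"yaw",np.degrees(np.arctan2(-n[1],-n[0])))
E
```

```text
[224 118  12  51 518] [229.52316602 143.04440154]
118 226 233 [ 0.6251 -0.0289  0.1348]
126 224 234 [ 0.6175 -0.03    0.1469]
134 224 234 [ 0.6104 -0.0309  0.1569]
142 224 234 [ 0.6027 -0.0315  0.1538]
150 225 235 [ 0.5973 -0.0346  0.1736]
158 226 235 [ 0.586  -0.0338  0.144 ]
166 226 234 [ 0.5771 -0.0337  0.1396]
(array([ 0.59961817, -0.03081592,  0.12896715]), [np.float64(0.1), np.float64(0.1)])
door plane [0.633  0.0321 0.1388] [-0.4967 -0.0559  0.8661] 991 tilt 29.986453046011672 yaw 6.422871167699791
```

```bash
python3 -c "
from h import *
go([.609,-.058,.141],6.4)"
```

```text
t 2.27 pos [ 0.555  -0.0534  0.2704] yaw 5.82 z [-7.e-04 -1.e-03 -1.e+00] F [-1.2 -0.2 -0.4] g 0.01
turn -0.116 shift [1.331 0.262 3.233]
```

```bash
python3 -m jog '[[[0,0.67,0.13,0.4,-0.116],[0,0.66,0.13,0.8,0],[0,0,0,1,0],[0,0,0,1,0],[0,0,0,0.03,0],[0,0,-0.2,0,0],[0,0,-0.4,0,0],[0,0,-0.5,0,0],[0,0,-0.5,0,0]]]' && python3 -m jog '[[[0,0,-0.5,0,0],[0,0,-0.5,0,0],[0,0,-0.3,0,0],[0,0,0,0,0]]]'; python3 - <<'E'
from h import *
go([.609,-.058,.141],6.4)
KT=cam("wrist");im,d=eyes.get_image("wrist");cv2.imwrite("pics/w2.png",im[:,:,::-1]);np.save("w2.npy",d);np.save("w2T.npy",KT[1])
E
```

```text
time: 3.4
position: [0.603, 0.0093, 0.1427]
tool_rot: [3.135, 0.181, 0.004]
ft_force: [0.4, -2.3, 2.5]
grip_width: 0.008
time: 3.9
position: [0.5955, 0.0619, 0.1409]
tool_rot: [-3.134, -0.184, 0.002]
ft_force: [-0.6, -0.4, 0.2]
grip_width: 0.008
t 3.9 pos [0.5955 0.0619 0.1409] yaw 6.73 z [-0.0014  0.0016 -1.    ] F [-0.6 -0.4  0.2] g 0.008
turn 0.065 shift [ 1.000e-03  3.015e+00 -7.000e-03]
```

View pics/w2.png

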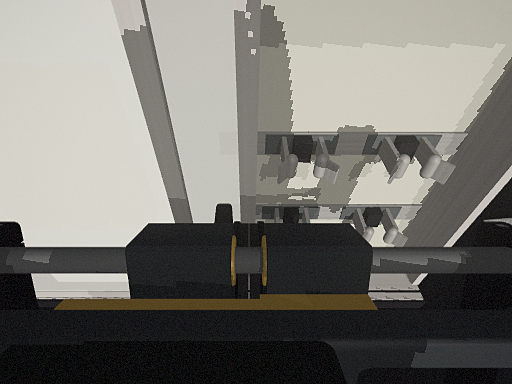

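The view shows the fin at (223,215) against the fingers, the four clips uncovered, and the edge of the door being pushed. I'll keep pushing towards the stop.

```bash
python3 -m jog '[[[0,0,-0.2,0,0],[0,0,-0.2,0,0],[0,0,0,0,0]]]'; python3 -m jog '[[[0,0,-0.2,0,0],[0,0,0,0,0]]]';python3 -m jog '[[[0,0,-0.15,0,0],[0,0,0,0,0]]]'
```

```text
time: 4.32
position: [0.5951, 0.0665, 0.1407]
tool_rot: [3.126, 0.17, -0.003]
ft_force: [-0.2, -14.0, 1.9]
grip_width: 0.008
time: 4.58
position: [0.595, 0.0665, 0.1408]
tool_rot: [3.117, 0.161, -0.003]
ft_force: [0.3, -25.5, 3.9]
grip_width: 0.004
time: 4.82
position: [0.595, 0.0665, 0.1408]
tool_rot: [3.11, 0.154, -0.004]
ft_force: [-0.2, -35.0, 5.0]
grip_width: 0.007
```

```bash
python3 -m jog '[[[0,0,1,0,0],[0,0,0.3,-0.5,0],[0,0,0,-1,0],[0,-0.4,0,-0.8,0],[0,-0.5,0,-0.4,0],[0,-0.3,0,0,0],[0,0,0,0,0],[0,0,0,0,0]]]'; cat > v.py <<'E'
from h import *
import sys
def snap(n):
    KT=cam("wrist");im,d=eyes.get_image("wrist");cv2.imwrite(f"pics/{n}.png",im[:,:,::-1]);np.save(n+".npy",d);np.save(n+"T.npy",KT[1])
if __name__=="__main__": go([.545,-.06,.25],6.4);snap(sys.argv[1])
E
python3 v.py w3; python3 -m jog '[[[0,0,0.6,0,0],[0,0,1,0,0],[0,0,0.6,0,0],[0,0,0,0,0],[0,0,0,0,0]]]'; python3 v.py w4; python3 -c "
import cv2,numpy as np
a=cv2.imread('pics/w3.png')[:260];b=cv2.imread('pics/w4.png')[:260]
cv2.imwrite('pics/w34.png',cv2.resize(np.vstack([a,b]),(0,0),fx=1.15,fy=1.15))"
```

```text
time: 5.82
position: [0.5512, 0.0323, 0.2486]
tool_rot: [-3.136, -0.18, 0.002]
ft_force: [0.4, 0.4, -0.3]
grip_width: 0.005
t 5.83 pos [0.5512 0.0323 0.2486] yaw 6.59 z [-1.e-03  4.e-04 -1.e+00] F [ 0.4  0.4 -0.3] g 0.005
turn 0.037 shift [-0.41   2.276 -0.037]
time: 6.5
position: [0.5613, -0.0536, 0.2489]
tool_rot: [-3.135, -0.183, 0.001]
ft_force: [0.3, 0.4, 0.4]
grip_width: 0.006
t 6.5 pos [ 0.5613 -0.0536  0.2489] yaw 6.66 z [-8.0e-04  1.5e-03 -1.0e+00] F [0.3 0.4 0.4] g 0.006
turn 0.053 shift [-0.423  0.113 -0.027]
```

View pics/w34.png

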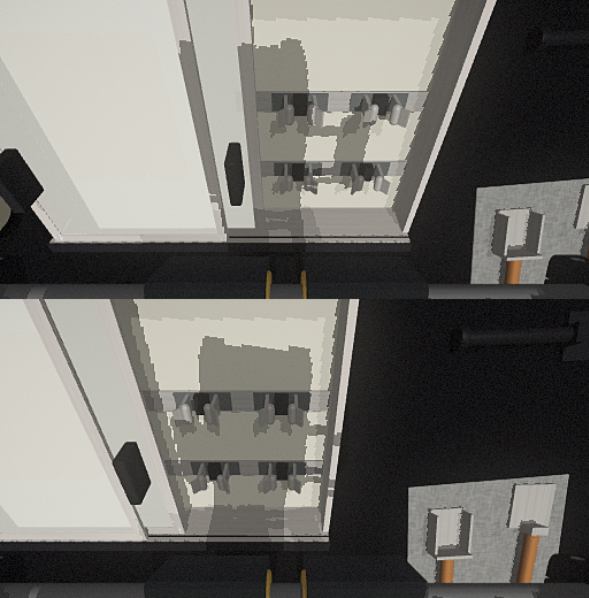

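w3 (top half) and w4 (bottom half): the door is fully aside with its fin at (235,175) and (130,472). Four flared clips are uncovered, at (300,105), (378,108), (295,178), (365,178) in w3, and (200,405), (280,405), (210,475), (282,475) in w4.

```bash
python3 - <<'E'
from h import *
K=cam("wrist")[0]
yw=np.radians(6.42);z=np.array([-.5*np.cos(yw),-.5*np.sin(yw),.866]);y=np.array([-np.sin(yw),np.cos(yw),0]);x=np.cross(y,z)
B=np.array([x,y,z]);c=np.array([.633,.0321,.1388]);O=c-.025*z
u,v=np.meshgrid(np.arange(512),np.arange(384))
out=[]
for n in("w3","w4"):
    T=np.load(n+"T.npy");d=np.load(n+".npy");ok=(d>0)&(v<225)
    r=np.stack([(u-K[0,2])/K[0,0],(v-K[1,2])/K[1,1],np.ones_like(u)],-1)*d[...,None]
    P=r[ok]@T[:3,:3].T+T[:3,3];q=(P-O)@B.T
    # board height check & jaw tops map
    s=q[(abs(q[:,0])<.12)&(q[:,1]>-.16)&(q[:,1]<0.0)]
    h,e=np.histogram(s[:,2],np.arange(-.03,.04,.002));print(n,"zhist",dict(zip((e[:-1]*1e3).round().astype(int).tolist(),h.tolist())))
    J=s[(s[:,2]>.002)&(s[:,2]<.022)]
    hx,ex=np.histogram(J[:,0],np.arange(-.12,.12,.004));hy,ey=np.histogram(J[:,1],np.arange(-.16,.0,.004))
    print("x",[(round(a*1e3),b) for a,b in zip(ex,hx) if b>3]);print("y",[(round(a*1e3),b) for a,b in zip(ey,hy) if b>3])
    out.append(s)
    img=np.zeros((240,260),np.uint8)
    a=((s[:,0]+.12)*1e3).astype(int).clip(0,239);b=((s[:,1]+.2)*1e3).astype(int).clip(0,259)
    img[239-a,259-b]=((s[:,2]+.025)*4000).clip(20,255)
    cv2.imwrite(f"pics/{n}h.png",img)
a=cv2.imread("pics/w3h.png");b=cv2.imread("pics/w4h.png");cv2.imwrite("pics/hh.png",cv2.resize(np.hstack([a[:,50:230],b[:,50:230]]),(0,0),fx=2.2,fy=2.2))
np.savez("frame.npz",O=O,B=B)
E
```

```text
w3 zhist {-30: 0, -28: 0, -26: 0, -24: 5, -22: 3601, -20: 12186, -18: 2176, -16: 447, -14: 240, -12: 254, -10: 331, -8: 605, -6: 209, -4: 216, -2: 207, 0: 195, 2: 221, 4: 213, 6: 256, 8: 413, 10: 626, 12: 338, 14: 395, 16: 292, 18: 249, 20: 1156, 22: 286, 24: 0, 26: 0, 28: 0, 30: 0, 32: 0, 34: 0, 36: 0}
x [(-120, np.int64(32)), (-116, np.int64(28)), (-112, np.int64(29)), (-108, np.int64(30)), (-104, np.int64(26)), (-100, np.int64(34)), (-96, np.int64(31)), (-92, np.int64(31)), (-88, np.int64(34)), (-84, np.int64(36)), (-80, np.int64(114)), (-76, np.int64(135)), (-72, np.int64(136)), (-68, np.int64(204)), (-64, np.int64(48)), (-60, np.int64(41)), (-56, np.int64(43)), (-52, np.int64(45)), (-48, np.int64(42)), (-44, np.int64(47)), (-40, np.int64(42)), (-36, np.int64(43)), (-32, np.int64(49)), (-28, np.int64(50)), (-24, np.int64(45)), (-20, np.int64(50)), (-16, np.int64(64)), (-12, np.int64(60)), (-8, np.int64(204)), (-4, np.int64(223)), (0, np.int64(242)), (4, np.int64(269)), (8, np.int64(67)), (12, np.int64(62)), (16, np.int64(69)), (20, np.int64(72)), (24, np.int64(73)), (28, np.int64
[... 1655 characters left out ...]
64(42)), (16, np.int64(38)), (20, np.int64(45)), (24, np.int64(41)), (28, np.int64(43)), (32, np.int64(42)), (36, np.int64(47)), (40, np.int64(42)), (44, np.int64(52)), (48, np.int64(52)), (52, np.int64(59)), (56, np.int64(53)), (60, np.int64(54)), (64, np.int64(58)), (68, np.int64(63)), (72, np.int64(68)), (76, np.int64(66)), (80, np.int64(44))]
y [(-128, np.int64(67)), (-124, np.int64(717)), (-120, np.int64(927)), (-96, np.int64(22)), (-92, np.int64(115)), (-88, np.int64(115)), (-84, np.int64(116)), (-80, np.int64(12)), (-72, np.int64(24)), (-68, np.int64(119)), (-64, np.int64(131)), (-60, np.int64(102)), (-24, np.int64(73)), (-20, np.int64(105)), (-16, np.int64(122)), (-12, np.int64(33))]
```

View pics/hh.png

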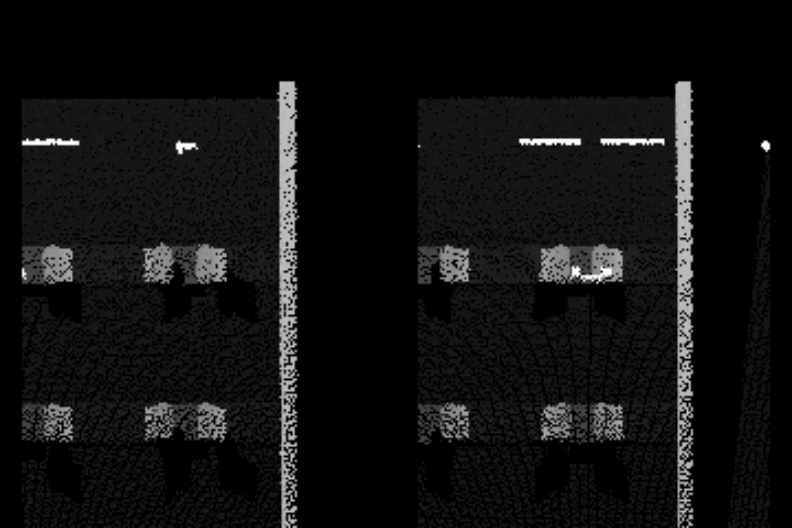

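Heights map: the jaws stand out cleanly, with the clip pairs at x ≈ 0 and -72 in my frame, the outer pair centred at y ≈ -76 and 44 mm from the wall. Board height reads -19.5, which agrees with the text. Next I'll refine the clip points and measure the utensils.

```bash
python3 - <<'E'
from h import *
K=cam("wrist")[0];f=np.load("frame.npz");O,B=f["O"],f["B"]
u,v=np.meshgrid(np.arange(512),np.arange(384))
for n in("w3","w4"):
    T=np.load(n+"T.npy");d=np.load(n+".npy");ok=(d>0)&(v<225)
    r=np.stack([(u-K[0,2])/K[0,0],(v-K[1,2])/K[1,1],np.ones_like(u)],-1)*d[...,None]
    P=r[ok]@T[:3,:3].T+T[:3,3];q=(P-O)@B.T
    J=q[(q[:,2]>.004)&(q[:,2]<.02)]
    for xc in(-.072,0):
        for a,b in((-.1,-.076),(-.076,-.05),(-.03,-.006),(-.006,.02)):
            s=J[(abs(J[:,0]-xc)<.012)&(J[:,1]>a)&(J[:,1]<b)]
            if len(s)>20: print(n,xc,"jaw y min/mean/max",(np.percentile(s[:,1],[3,50,97])*1e3).round(1),"x",(np.percentile(s[:,0],[3,97])*1e3).round(1),"ztop",round(np.percentile(s[:,2],90)*1e3,1),len(s))
    s=q[(abs(q[:,0]+.036)<.015)&(q[:,1]>-.11)&(q[:,1]<-.02)];print("board z",np.median(s[:,2])*1e3)
    # fin in frame
    s=q[(q[:,2]>.045)&(q[:,2]<.062)&(q[:,1]>.0)&(q[:,1]<.08)&(abs(q[:,0]+.04)<.06)];print("fin",(np.percentile(s,[3,97],axis=0)*1e3).round(1).tolist(),len(s))
    im=cv2.imread(f"pics/{n}.png");m=cv2.inRange(cv2.cvtColor(im,cv2.COLOR_BGR2HSV),(5,120,60),(20,255,255))
# utensils from top picture + wrist w1
W=(K,np.load("w1T.npy"));im=cv2.imread("pics/w1.png");m=cv2.inRange(cv2.cvtColor(im,cv2.COLOR_BGR2HSV),(5,120,60),(20,255,255))
k,l,st,ce=cv2.connectedComponentsWithStats(m);d=np.load("w1.npy")
for i in range(1,k):
    if st[i,4]<60 or st[i,0]<340: continue
    ys,xs=np.nonzero(l==i);P=np.array([onplane(W,(a,b),.019)[:2] for a,b in zip(xs,ys)]);c=P.mean(0);w,e=np.linalg.eigh(np.cov((P-c).T));a=e[:,1]*np.sign(e[0,1]);t=(P-c)@a
    D=np.array([atdepth(W,(p,q),d[q,p]) for p,q in zip(xs,ys)])
    print(st[i].tolist(),c.round(4),"yaw",np.degrees(np.arctan2(a[1],a[0])).round(2),(c+a*t.min()).round(4),(c+a*t.max()).round(4),"ztop",np.percentile(D[:,2],[50,90]).round(4))
E
```

```text
w3 -0.072 jaw y min/mean/max [-92.  -86.4 -80.3] x [-78.7 -64.3] ztop 15.2 168
w3 -0.072 jaw y min/mean/max [-68.1 -62.6 -56.5] x [-78.6 -64. ] ztop 15.7 127
w3 -0.072 jaw y min/mean/max [-22.3 -16.5 -10.3] x [-79.3 -64.3] ztop 15.6 144
w3 -0.072 jaw y min/mean/max [ 1.3  7.  13.7] x [-79.1 -64.4] ztop 15.9 148
w3 0 jaw y min/mean/max [-91.8 -86.1 -79.9] x [-7.4  7.6] ztop 15.6 271
w3 0 jaw y min/mean/max [-67.7 -62.5 -56.1] x [-7.3  7.8] ztop 15.8 198
w3 0 jaw y min/mean/max [-22.2 -16.  -10.1] x [-7.6  7.1] ztop 15.8 235
w3 0 jaw y min/mean/max [ 1.5  7.3 13.9] x [-7.6  7.4] ztop 15.7 228
board z -19.45042636276913
fin [[-56.1, 45.5, 45.9], [-14.9, 54.9, 58.4]] 544
w4 -0.072 jaw y min/mean/max [-92.8 -87.1 -80.4] x [-79.1 -64. ] ztop 15.8 146
w4 -0.072 jaw y min/mean/max [-69.  -62.5 -56.8] x [-78.9 -64.1] ztop 15.3 146
w4 -0.072 jaw y min/mean/max [-22.5 -16.4 -11. ] x [-78.6 -64.3] ztop 15.8 125
w4 -0.072 jaw y min/mean/max [ 1.2  7.3 13. ] x [-79.1 -64.6] ztop 15.6 164
w4 0 jaw y min/mean/max [-92.2 -85.8 -79.9] x [-7.4  7.5] ztop 15.4 229
w4 0 jaw y min/mean/max [-68.4 -62.6 -56.3] x [-7.4  7.6] ztop 15.6 230
w4 0 jaw y min/mean/max [-22.4 -16.2 -10.8] x [-7.3  7.6] ztop 15.8 198
w4 0 jaw y min/mean/max [ 1.5  7.7 13.3] x [-7.5  7.3] ztop 15.4 264
board z -19.589750049135755
fin [[-56.2, 45.0, 45.9], [-15.1, 54.2, 58.3]] 703
[440, 194, 20, 53, 581] [ 0.5057 -0.3751] yaw 6.81 [ 0.464  -0.3801] [ 0.5492 -0.3699] ztop [0.0219 0.0238]
[377, 216, 13, 31, 326] [ 0.4793 -0.2752] yaw 10.61 [ 0.4535 -0.28  ] [ 0.5042 -0.2705] ztop [0.0219 0.0235]
[373, 273, 16, 13, 154] [ 0.396  -0.2904] yaw 69.72 [ 0.3912 -0.3034] [ 0.4008 -0.2774] ztop [0.0228 0.027 ]
```

```bash
python3 -c "
from h import *
go([.40,-.33,.22],8)"
```

```text
t 6.55 pos [ 0.5613 -0.0533  0.2491] yaw 6.72 z [-4.0e-04  1.1e-03 -1.0e+00] F [-0.   0.1  0.2] g 0.003
turn -0.256 shift [-4.956  6.29   0.722]
```

```bash
python3 -m jog '[[[0.5,-0.4,0.5,0,-0.256],[0.5,-0.7,0.9,0,0],[0.5,-0.7,0.9,0,0],[0.5,-0.7,0.9,0,0],[0.5,-0.7,0.9,0.2,0],[0.5,-0.7,0.9,0.2,0],[0.5,-0.7,0.9,0.3,0],[0.5,-0.35,0.4,0,0],[0.5,0,0,0,0],[0.5,0,0,0,0]]]'; python3 v.py w5
python3 - <<'E'
from h import *
K=cam("wrist")[0];W=(K,np.load("w5T.npy"));im=cv2.imread("pics/w5.png");d=np.load("w5.npy")
m=cv2.inRange(cv2.cvtColor(im,cv2.COLOR_BGR2HSV),(5,120,60),(20,255,255))
k,l,st,ce=cv2.connectedComponentsWithStats(m)
for i in range(1,k):
    if st[i,4]<60: continue
    ys,xs=np.nonzero(l==i)
    P=np.array([onplane(W,(a,b),.018)[:2] for a,b in zip(xs,ys)]);c=P.mean(0);w,e=np.linalg.eigh(np.cov((P-c).T));a=e[:,1]*np.sign(e[0,1]);t=(P-c)@a
    D=np.array([atdepth(W,(p,q),d[q,p]) for p,q in zip(xs,ys)])
    print(st[i].tolist(),c.round(4),"yaw",np.degrees(np.arctan2(a[1],a[0])).round(2),(c+a*t.min()).round(4),(c+a*t.max()).round(4),"ztop",np.percentile(D[:,2],[50,90]).round(4))
mm=cv2.resize(im,(0,0),fx=1,fy=1);cv2.imwrite("pics/w5v.png",im[:300])
E
```

```text
time: 7.8
position: [0.4007, -0.3298, 0.2216]
tool_rot: [-3.134, -0.22, -0.002]
ft_force: [0.0, -0.1, -0.3]
grip_width: 0.504
t 7.8 pos [ 0.4007 -0.3298  0.2216] yaw 8.03 z [ 1.e-03  3.e-04 -1.e+00] F [ 0.  -0.1 -0.3] g 0.504
turn 0.326 shift [ 4.338 -6.301 -0.704]
[285, 56, 20, 104, 1107] [ 0.4871 -0.3793] yaw 7.53 [ 0.4307 -0.3867] [ 0.5516 -0.3707] ztop [0.022  0.0238]
[206, 80, 21, 102, 1255] [ 0.4505 -0.2822] yaw 10.22 [ 0.3883 -0.2934] [ 0.511  -0.2713] ztop [0.0218 0.0238]
[174, 294, 289, 16, 2036] [ 0.2288 -0.4873] yaw -81.3 [ 0.1923 -0.2484] [ 0.2575 -0.675 ] ztop [0.3194 0.3216]
[141, 299, 37, 11, 186] [ 0.1907 -0.2257] yaw -81.23 [ 0.1868 -0.2001] [ 0.195  -0.2533] ztop [0.3195 0.3212]
```

View pics/w5v.png

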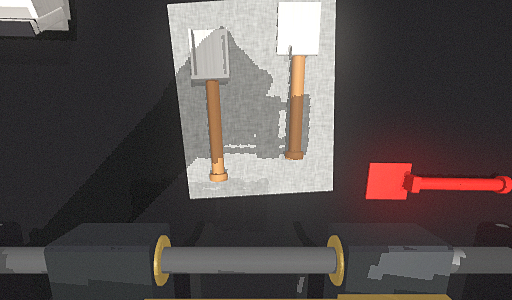

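w5 confirms the targets: the scoop (trough at (210,55), handle down to (218,178)) and the turner (blade at (298,28)) are both on the mat with wooden handles. The red look-alike at (390,182) is off the mat. Handle tops are 22–24 mm high, so the axis is at about 15 mm, as it should be. I'll grasp the scoop.

```bash
python3 -c "
from h import *
go([.461,-.2804,.007],10.2)"
```

```text
t 7.85 pos [ 0.4007 -0.3298  0.2217] yaw 8.05 z [ 9.e-04  1.e-04 -1.e+00] F [-0.4  0.   0.6] g 0.5
turn -0.429 shift [ 1.698 -0.949  5.369]
```

```bash
python3 -m jog '[[[0.5,0.5,-0.3,0.3,-0.429],[0.5,0.7,-0.4,0.7,0],[0.5,0.5,-0.25,1,0],[0.5,0,0,1,0],[0.5,0,0,1,0],[0.5,0,0,0.8,0],[0.5,0,0,0.4,0],[0.5,0,0,0.17,0],[0.5,0,0,0,0]]]' 35; python3 -c "
from h import *
go([.461,-.2804,.007],10.2)"
```

```text
time: 8.98
position: [0.4608, -0.2829, 0.007]
tool_rot: [3.129, 0.275, 0.001]
ft_force: [0.1, -0.1, 0.7]
grip_width: 0.501
t 8.97 pos [ 0.4608 -0.2829  0.007 ] yaw 10.04 z [ 7.e-04 -2.e-04 -1.e+00] F [ 0.1 -0.1  0.7] g 0.501
turn -0.032 shift [ 0.017 -0.061 -0.001]
```

```bash
python3 -m jog '[[[0.5,0,-0.06,0,0],[0,0,0,0,0],[0,0,0,0,0],[0,0,0,0,0],[0,0,0,0,0],[0,0,0,-0.3,0],[0,0,0,-1,0],[0,0,0,-1,0],[0,0,0,-1,0],[0,0,0,-1,0]]]' 35; cat >> h.py <<'E'
def clip(which,xc,zc,yc=0.0):
    "TCP for grip point (8 mm behind tip) at clip coords"
    f=np.load("frame.npz");B=f["B"]
    y0={"outer":-.0743,"inner":-.0043}[which]
    return f["O"]+B.T@np.array([-.0357+xc,y0+yc+ .005*xc,.0005+zc])-np.array([0,0,.008])
E
python3 -c "
from h import *
go(clip('inner',.004,.115),6.7)
for w in('inner','outer'): print(w,clip(w,0,0)+[0,0,.008])"
```

```text
time: 10.22
position: [0.4595, -0.2808, 0.1806]
tool_rot: [3.129, 0.274, 0.001]
ft_force: [-0.9, -0.2, 0.1]
grip_width: 0.172
t 10.22 pos [ 0.4595 -0.2808  0.1806] yaw 10.01 z [ 5.e-04 -6.e-04 -1.e+00] F [-0.9 -0.2  0.1] g 0.172
turn 0.661 shift [ 3.402 -7.164 -0.322]
inner [0.61493166 0.02573979 0.099733  ]
outer [ 0.62275877 -0.04382124  0.099733  ]
```

```bash
python3 -m jog '[[[0,0.2,-0.4,-0.6,0.661],[0,0.4,-0.8,-0.7,0],[0,0.4,-0.8,0,0],[0,0.4,-0.9,0,0],[0,0.4,-0.9,0,0],[0,0.4,-0.9,0,0],[0,0.4,-0.9,0,0],[0,0.4,-0.9,0,0],[0,0.4,-0.66,0,0],[0,0,0,0.3,0]]]'; python3 -m jog '[[[0,0,0,0.4,0],[0,0,0,0.2,0],[0,0,0,0,0],[0,0,0,0,0]]]'; python3 -c "
from h import *
go(clip('inner',.004,.075),6.7)
from v import snap
snap('w6');im,d=eyes.get_image('scene');cv2.imwrite('pics/s6.png',im[:,:,::-1])
a=cv2.imread('pics/w6.png')[:300];b=cv2.resize(cv2.imread('pics/s6.png')[130:250,230:400],(0,0),fx=2.5,fy=2.5);b=cv2.copyMakeBorder(b,0,0,0,max(0,512-b.shape[1]),0)
cv2.imwrite('pics/v6.png',np.vstack([a,b[:,:512]]))"
```

```text
time: 11.48
position: [0.5612, 0.0233, 0.2198]
tool_rot: [-3.134, -0.192, -0.004]
ft_force: [0.3, -0.7, -1.8]
grip_width: 0.173
time: 11.98
position: [0.5605, 0.0192, 0.1949]
tool_rot: [3.136, 0.182, 0.001]
ft_force: [-0.1, 1.0, -0.7]
grip_width: 0.174
t 11.97 pos [0.5605 0.0192 0.1949] yaw 6.64 z [ 5.e-04 -2.e-04 -1.e+00] F [-0.1  1.  -0.7] g 0.174
turn -0.012 shift [ 0.519 -0.008  0.905]
```

View pics/v6.png

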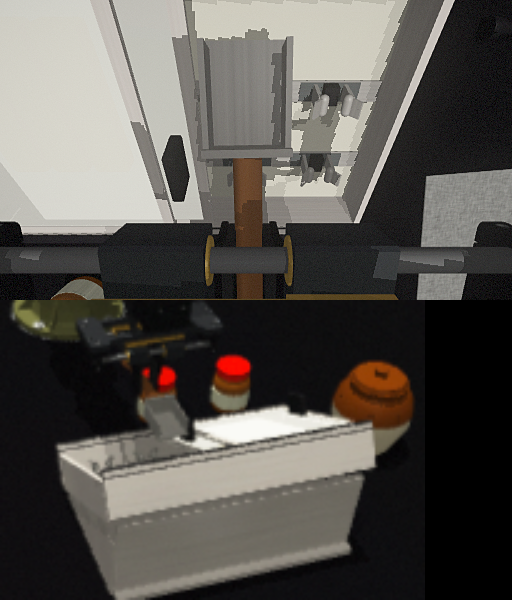

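The scoop is held level and straight, with its trough over the inner bay and clear of the fin at (175,168). I'll lower it square to the board, then ease the grip so the head pivots up.

```bash
python3 -m jog '[[[0,0.26,0,0.45,0],[0,0.26,0,0.45,0],[0,0.28,0,0.48,0],[0,0,0,0,0]]]'; python3 -c "
from h import *
go(clip('inner',.004,.020),6.7)"; python3 -m jog '[[[0,0.05,0,0.09,0],[0,0.1,0,0.17,0],[0,0.1,0,0.17,0],[0,0,0,0,0]]]' 10;python3 -c "
from h import *
go(clip('inner',.004,.020),6.7)"
```

```text
time: 12.58
position: [0.5916, 0.0234, 0.1381]
tool_rot: [-3.136, -0.183, 0.004]
ft_force: [-0.1, -0.6, -1.0]
grip_width: 0.171
t 12.57 pos [0.5916 0.0234 0.1381] yaw 6.69 z [-2.6e-03  6.0e-04 -1.0e+00] F [-0.1 -0.6 -1. ] g 0.171
turn -0.001 shift [0.425 0.01  0.676]
time: 13.08
position: [0.6021, 0.0246, 0.1216]
tool_rot: [-3.136, -0.183, 0.001]
ft_force: [-1.0, 0.1, 0.3]
grip_width: 0.18
t 13.07 pos [0.6021 0.0246 0.1216] yaw 6.69 z [-4.e-04  0.e+00 -1.e+00] F [-1.   0.1  0.3] g 0.18
turn -0.003 shift [0.158 0.007 0.264]
```

```bash
python3 -m jog '[[[0,0.08,0,0.13,0],[0,0.08,0,0.13,0],[0,0,0,0,0]]]';python3 -c "
from h import *
from v import snap
go(clip('inner',.004,.0),6.7)
snap('w7');im,d=eyes.get_image('scene');cv2.imwrite('pics/s7.png',im[:,:,::-1])
a=cv2.imread('pics/w7.png')[:300];b=cv2.resize(cv2.imread('pics/s7.png')[130:250,230:400],(0,0),fx=2.5,fy=2.5);b=cv2.copyMakeBorder(b,0,0,0,max(0,512-b.shape[1]),0)
cv2.imwrite('pics/v7.png',np.vstack([a,b[:,:512]]))
f=np.load('frame.npz');K=cam('wrist')[0];T=np.load('w7T.npy');d=np.load('w7.npy');im=cv2.imread('pics/w7.png')
m=cv2.inRange(cv2.cvtColor(im,cv2.COLOR_BGR2HSV),(5,100,30),(20,255,255));m[235:]=0
ys,xs=np.nonzero(m);q=np.array([f['B']@(atdepth((K,T),(x,y),d[y,x])-f['O'])-[-.0357,-.0043,.0005] for x,y in zip(xs,ys)])*1e3
for y in range(ys.min(),ys.max(),10):
  s=q[(ys==y)];print(y,len(s),np.median(s,0).round(1),s[:,1].min().round(1),s[:,1].max().round(1),'ztop',s[:,2].max().round(1))
"
```

```text
time: 13.45
position: [0.6084, 0.0261, 0.1113]
tool_rot: [-3.135, -0.184, 0.001]
ft_force: [-0.8, 2.2, 0.5]
grip_width: 0.177
t 13.45 pos [0.6084 0.0261 0.1113] yaw 6.73 z [-5.e-04  8.e-04 -1.e+00] F [-0.8  2.2  0.5] g 0.177
turn 0.006 shift [0.248 0.03  0.439]
183 18 [50.4 -2.3 18. ] -7.6 6.2 ztop 19.7
193 31 [45.2 -0.1 19.6] -7.8 7.5 ztop 20.5
203 29 [38.9 -0.2 20.4] -7.4 7.1 ztop 21.7
213 29 [33.2 -0.2 22. ] -7.6 7.3 ztop 23.3
223 29 [26.6 -0.2 23.2] -7.9 7.5 ztop 24.7
233 28 [19.6 -0.5 24.3] -8.2 7.1 ztop 25.6
```

View pics/v7.png

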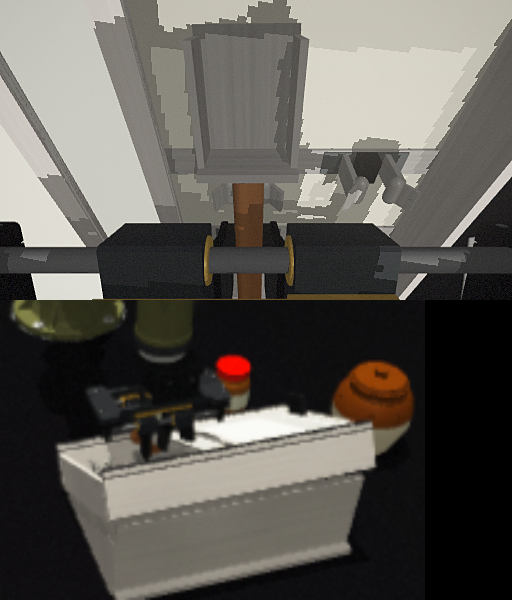

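The scoop has pivoted to within about 10° of the slope, sits 0.2 mm off centre, and is at the clip mouths. Picture count: 9 (budget 12). I'll press on, then tighten the grip for the snap.

```bash
python3 -m jog '[[[0,0.06,0,0.11,0],[0,0.06,0,0.11,0],[0,0,0,0,0]]]' 10;python3 -c "
from h import *
go(clip('inner',.004,.0),6.7)"; python3 -m jog '[[[0,0,0,0,0],[0,0,0,0,0],[0,0.04,0,0.07,0],[0,0.04,0,0.07,0],[0,0.02,0,0.04,0],[0,0,0,0,0]]]' 60;python3 -c "
from h import *
go(clip('inner',.004,.0),6.7)"
```

```text
time: 13.92
position: [0.6131, 0.0268, 0.1027]
tool_rot: [-3.135, -0.184, 0.001]
ft_force: [-2.4, 2.1, 1.7]
grip_width: 0.179
t 13.93 pos [0.6131 0.0268 0.1027] yaw 6.71 z [-5.e-04  1.e-03 -1.e+00] F [-2.4  2.1  1.7] g 0.179
turn 0.003 shift [0.13  0.032 0.225]
time: 14.68
position: [0.6173, 0.027, 0.0951]
tool_rot: [-3.135, -0.184, -0.001]
ft_force: [-0.1, 5.3, -2.8]
grip_width: 0.171
t 14.68 pos [0.6173 0.027  0.0951] yaw 6.71 z [ 3.e-04  9.e-04 -1.e+00] F [-0.1  5.3 -2.8] g 0.171
turn 0.003 shift [0.025 0.024 0.033]
```

```bash
python3 -m jog '[[[0.3,0,0,0,0],[0.3,0,0,0,0],[0.3,-0.1,0,-0.17,0],[0.3,-0.3,0,-0.52,0],[0.3,-0.5,0,-0.86,0],[0.3,-0.5,0,-0.86,0],[0.5,-0.4,0,-0.7,0],[0.5,0,0.4,-0.5,0],[0.5,0,0,0,0],[0.5,0,0,0,0]]]' 35; cat > chk.py <<'E'
from h import *
from v import snap
import sys
n=sys.argv[1];snap(n);go([.494,-.378,.007],7.5)
f=np.load('frame.npz');K=cam('wrist')[0];T=np.load(n+'T.npy');d=np.load(n+'.npy');im=cv2.imread(f'pics/{n}.png')
m=cv2.inRange(cv2.cvtColor(im,cv2.COLOR_BGR2HSV),(5,100,30),(20,255,255));m[225:]=0
ys,xs=np.nonzero(m);Q=np.array([f['B']@(atdepth((K,T),(x,y),d[y,x])-f['O']) for x,y in zip(xs,ys)])
for w,y0 in(("inner",-.0043),("outer",-.0743)):
    q=(Q-[-.0357,y0,.0005])*1e3;q=q[(abs(q[:,0])<90)&(abs(q[:,1])<15)&(q[:,2]>-25)&(q[:,2]<60)]
    if len(q)<50: continue
    print(w,"x ends",np.percentile(q[:,0],[.5,99.5]).round(1))
    for a in range(-70,70,12):
        s=q[abs(q[:,0]-a)<4]
        if len(s)>8:print(a,len(s),"ymid",round((np.percentile(s[:,1],3)+np.percentile(s[:,1],97))/2,1),"ztop",np.percentile(s[:,2],92).round(1))
E
python3 chk.py w8; cp pics/w8.png pics/w8v.png
```

```text
time: 15.92
position: [0.5471, 0.0022, 0.2395]
tool_rot: [-3.136, -0.183, 0.001]
ft_force: [-0.4, 0.9, -0.5]
grip_width: 0.494
t 15.97 pos [0.5469 0.0026 0.2391] yaw 6.71 z [-1.7e-03  3.0e-04 -1.0e+00] F [ 0.2 -0.5 -0.5] g 0.492
turn -0.157 shift [-2.543  9.263  5.802]
inner x ends [-66.2  50.7]
-70 11 ymid -2.6 ztop 11.3
-58 154 ymid -0.6 ztop 11.1
-46 63 ymid -0.5 ztop 8.2
-34 70 ymid -0.9 ztop 8.5
-22 85 ymid -0.2 ztop 8.2
-10 100 ymid -0.2 ztop 8.3
2 105 ymid -0.6 ztop 8.3
14 117 ymid -0.5 ztop 8.2
26 112 ymid -0.0 ztop 8.3
38 109 ymid -0.1 ztop 8.4
50 92 ymid -0.5 ztop 8.5
```

View pics/w8v.png

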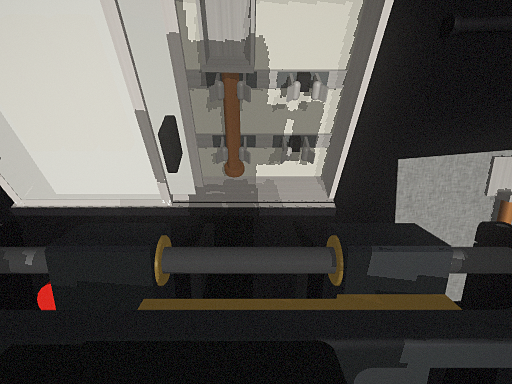

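The scoop is home in the inner clips: its top is 8.3 mm above the clip points all along the 8 mm radius handle, it is about 0.4 mm off centre, and its x is about -4 mm. Next is the turner.

```bash
python3 -m jog '[[[0.5,-0.05,0.5,0,-0.157],[0.5,-0.15,1,0,0],[0.5,-0.25,1,0,0],[0.5,-0.3,1,0,0],[0.5,-0.3,1,0,0],[0.5,-0.3,1,0,0],[0.5,-0.3,1,0,0],[0.5,-0.3,1,0.3,0],[0.5,-0.3,1,0.5,0],[0.5,-0.1,0.7,0.7,0]]]'; python3 -m jog '[[[0.5,0,0,0.8,0],[0.5,0,0,0.8,0],[0.5,0,0,0,0],[0.5,0,0,0,0]]]'; python3 -c "
from h import *
go([.502,-.3774,.007],7.5)"
```

```text
time: 17.23
position: [0.5012, -0.3768, 0.1786]
tool_rot: [3.135, 0.203, -0.001]
ft_force: [0.2, 0.9, -0.5]
grip_width: 0.504
time: 17.73
position: [0.5026, -0.3747, 0.1168]
tool_rot: [3.135, 0.206, 0.001]
ft_force: [0.3, -0.2, 0.3]
grip_width: 0.498
t 17.73 pos [ 0.5026 -0.3747  0.1168] yaw 7.52 z [ 6.e-04 -1.e-04 -1.e+00] F [ 0.3 -0.2  0.3] g 0.498
turn 0.004 shift [-0.025  0.064  2.744]
```

```bash
python3 -m jog '[[[0.5,-0.025,0.064,0.9,0],[0.5,0,0,0.9,0],[0.5,0,0,0.6,0],[0.5,0,0,0.34,0],[0.5,0,0,0,0],[0.5,0,0,0,0]]]'; python3 -m jog '[[[0,0,0,0,0],[0,0,0,0,0],[0,0,0,0,0],[0,0,0,0,0],[0,0,0,-0.3,0],[0,0,0,-1,0],[0,0,0,-1,0],[0,0,0,-1,0],[0,0,0,-1,0],[0,0,0,-1,0]]]' 35;  python3 -c "
from h import *
go(clip('outer',.004,.115),6.7)"
```

```text
time: 18.48
position: [0.5024, -0.3783, 0.0082]
tool_rot: [3.133, 0.205, 0.003]
ft_force: [0.5, -1.8, 0.0]
grip_width: 0.504
time: 19.73
position: [0.5011, -0.3775, 0.2207]
tool_rot: [3.134, 0.205, 0.001]
ft_force: [0.6, 0.4, -0.8]
grip_width: 0.17
t 19.73 pos [ 0.5011 -0.3775  0.2207] yaw 7.48 z [ 5.e-04 -6.e-04 -1.e+00] F [ 0.6  0.4 -0.8] g 0.17
turn 0.156 shift [ 2.642 -7.938  0.68 ]
```

```bash
python3 -m jog '[[[0,0.2,-0.5,-0.3,0.156],[0,0.3,-0.9,0,0],[0,0.3,-0.9,0,0],[0,0.3,-0.9,0,0],[0,0.3,-0.9,0,0],[0,0.3,-0.9,0,0],[0,0.3,-0.9,0,0],[0,0.3,-0.9,0,0],[0,0.3,-0.9,0.3,0],[0,0.04,-0.24,0.4,0]]]'; python3 -m jog '[[[0,0,0,0.28,0],[0,0,0,0,0],[0,0,0,0,0]]]'; python3 -c "
from h import *
from v import snap
go(clip('outer',.004,.050),6.7)
snap('w9')
f=np.load('frame.npz');K=cam('wrist')[0];T=np.load('w9T.npy');d=np.load('w9.npy');im=cv2.imread('pics/w9.png')
m=cv2.inRange(cv2.cvtColor(im,cv2.COLOR_BGR2HSV),(5,100,30),(20,255,255));m[235:]=0
ys,xs=np.nonzero(m);q=np.array([f['B']@(atdepth((K,T),(x,y),d[y,x])-f['O'])-[-.0357,-.0743,.0005] for x,y in zip(xs,ys)])*1e3
k=(abs(q[:,1])<20)&(q[:,2]>30);q=q[k];ys=ys[k]
for y in range(ys.min(),ys.max(),10):
  s=q[(ys==y)];print(y,len(s),np.median(s,0).round(1),s[:,1].min().round(1),s[:,1].max().round(1))
"
```

```text
time: 20.98
position: [0.5695, -0.0462, 0.2033]
tool_rot: [-3.135, -0.191, -0.003]
ft_force: [-0.1, 0.2, -0.7]
grip_width: 0.172
time: 21.35
position: [0.5689, -0.0516, 0.1916]
tool_rot: [3.136, 0.18, 0.0]
ft_force: [-0.1, -0.2, -0.3]
grip_width: 0.172
t 21.35 pos [ 0.5689 -0.0516  0.1916] yaw 6.55 z [ 3.e-04 -6.e-04 -1.e+00] F [-0.1 -0.2 -0.3] g 0.172
turn -0.029 shift [ 0.821 -0.039  1.365]
109 1 [140.7  -2.9 212. ] -2.9 -2.9
  return _methods._mean(a, axis=axis, dtype=dtype,
  ret = um.true_divide(
Traceback (most recent call last):
ValueError: zero-size array to reduction operation minimum which has no identity
```

```bash
cat > held.py <<'E'
from h import *
from v import snap
import sys
n=sys.argv[1];go(clip('outer',.004,0),6.7);snap(n)
f=np.load('frame.npz');K=cam('wrist')[0];T=np.load(n+'T.npy');d=np.load(n+'.npy');im=cv2.imread(f'pics/{n}.png')
m=cv2.inRange(cv2.cvtColor(im,cv2.COLOR_BGR2HSV),(5,100,30),(20,255,255));m[235:]=0
ys,xs=np.nonzero(m);q=np.array([f['B']@(atdepth((K,T),(x,y),d[y,x])-f['O'])-[-.0357,-.0743,.0005] for x,y in zip(xs,ys)])*1e3
k=(abs(q[:,1])<20)&(abs(q[:,2])<100);q=q[k];ys=ys[k]
for y in range(120,235,10):
    s=q[ys==y]
    if len(s)>5: print(y,len(s),np.median(s,0).round(1),s[:,1].min().round(1),s[:,1].max().round(1),s[:,2].max().round(1))
E
python3 -m jog '[[[0,0.26,0,0.43,-0.029],[0,0.28,-0.02,0.45,0],[0,0.28,-0.02,0.48,0],[0,0,0,0,0]]]'; python3 held.py w10; python3 -m jog '[[[0,0.05,0,0.09,0],[0,0.1,0,0.17,0],[0,0.1,0,0.17,0],[0,0,0,0,0]]]' 10;python3 held.py w11; python3 -m jog '[[[0,0.08,0,0.13,0],[0,0.08,0,0.13,0],[0,0,0,0,0]]]';python3 held.py w12
```

```text
time: 21.9
position: [0.6005, -0.044, 0.1344]
tool_rot: [-3.134, -0.188, 0.006]
ft_force: [-0.1, 0.1, -1.2]
grip_width: 0.171
t 21.9 pos [ 0.6005 -0.044   0.1344] yaw 6.87 z [-0.0037  0.0014 -1.    ] F [-0.1  0.1 -1.2] g 0.171
turn 0.034 shift [0.642 0.062 1.014]
160 29 [49.1  1.7 28.8] -5.8 9.2 30.1
170 29 [44.6  1.7 31.5] -5.8 9.4 32.8
180 28 [39.9  1.4 34.1] -6.0 8.7 35.2
190 28 [35.2  1.4 36.8] -6.0 8.8 38.2
200 27 [30.5  1.1 39.7] -6.1 8.9 40.7
210 27 [25.5  1.  42.4] -6.3 8.3 43.8
220 27 [20.8  1.  45.7] -6.4 8.3 46.8
230 26 [15.7  0.7 48.6] -6.5 7.8 49.8
time: 22.45
position: [0.6111, -0.0432, 0.1191]
tool_rot: [-3.136, -0.187, 0.001]
ft_force: [0.1, -0.7, 0.5]
grip_width: 0.18
t 22.45 pos [ 0.6111 -0.0432  0.1191] yaw 6.84 z [-6.e-04  2.e-04 -1.e+00] F [ 0.1 -0.7  0.5] g 0.18
turn 0.028 shift [0.374 0.051 0.634]
170 30 [51.7  0.6 19.7] -6.8 8.1 20.9
180 30 [46.3  0.6 21.1] -6.9 8.1 22.2
190 30 [41.2  0.5 23. ] -7.2 8.2 24.7
200 29 [36.1  0.2 25.3] -7.4 7.7 26.5
210 28 [30.3  0.5 27. ] -6.9 7.7 28.5
220 28 [25.   0.4 29.4] -7.1 7.9 30.4
230 29 [18.9  0.1 31.5] -14.3 8.0 32.3
time: 22.88
position: [0.6175, -0.0426, 0.1089]
tool_rot: [3.136, 0.187, -0.001]
ft_force: [-0.2, -1.5, -0.5]
grip_width: 0.183
t 22.88 pos [ 0.6175 -0.0426  0.1089] yaw 6.83 z [-4.e-04 -1.e-04 -1.e+00] F [-0.2 -1.5 -0.5] g 0.183
turn 0.027 shift [0.213 0.045 0.378]
190 32 [49.4  0.4 19. ] -7.3 8.0 20.5
200 31 [43.4  0.1 19.8] -7.6 7.7 21.3
210 30 [37.1  0.3 20.6] -7.3 7.9 22.5
220 29 [30.5 -0.  21.6] -7.6 7.4 22.7
230 28 [23.4  0.2 22.5] -7.2 7.6 23.6
```

```bash
python3 -m jog '[[[0,0.05,0,0.09,0],[0,0.04,0,0.07,0],[0,0,0,0,0]]]' 10; python3 -m jog '[[[0,0,0,0,0],[0,0,0,0,0],[0,0.04,0,0.07,0],[0,0.04,0,0.07,0],[0,0.03,0,0.05,0],[0,0,0,0,0]]]' 60;python3 -c "
from h import *
go(clip('outer',.004,.0),6.7)"
```

```text
time: 23.3
position: [0.6209, -0.0421, 0.1033]
tool_rot: [3.135, 0.187, -0.001]
ft_force: [-2.7, -0.2, 4.1]
grip_width: 0.18
time: 24.05
position: [0.626, -0.0414, 0.0944]
tool_rot: [-3.136, -0.188, -0.002]
ft_force: [4.2, -1.0, -5.5]
grip_width: 0.169
t 24.05 pos [ 0.626  -0.0414  0.0944] yaw 6.85 z [ 1.1e-03  4.0e-04 -1.0e+00] F [ 4.2 -1.  -5.5] g 0.169
turn 0.029 shift [-0.001  0.049  0.016]
```

```bash
python3 -m jog '[[[0.3,0,0,0,0],[0.3,0,0,0,0],[0.3,-0.1,0,-0.17,0],[0.3,-0.3,0,-0.52,0],[0.3,-0.5,0,-0.86,0],[0.3,-0.5,0,-0.86,0],[0.5,-0.4,0,-0.7,0],[0.5,0,0,-0.5,0],[0.5,0,0,0,0],[0.5,0,0,0,0]]]' 35; python3 chk.py w13; python3 - <<'E'
from h import *
im,d=eyes.get_image("top");cv2.imwrite("pics/top9.png",im[:,:,::-1])
a=cv2.imread("pics/w13.png")[:260];b=cv2.resize(cv2.imread("pics/top9.png")[105:260,95:365],(0,0),fx=1.9,fy=1.9)
cv2.imwrite("pics/v13.png",np.vstack([a,cv2.copyMakeBorder(b,0,0,0,0,0)[:,:512] if b.shape[1]>=512 else b]))
p=cv2.imread("pics/top0.png")
for n,q in(("before",p),("after",cv2.imread("pics/top9.png"))):
    m=cv2.inRange(cv2.cvtColor(q,cv2.COLOR_BGR2HSV),(0,200,120),(4,255,255));k,l,st,ce=cv2.connectedComponentsWithStats(m)
    print(n,[(ce[i].round(1).tolist(),int(st[i,4])) for i in range(1,k) if st[i,4]>60])
E
```

```text
time: 25.3
position: [0.5535, -0.0499, 0.2391]
tool_rot: [-3.136, -0.188, 0.002]
ft_force: [-0.4, -0.4, -0.9]
grip_width: 0.495
t 25.35 pos [ 0.5533 -0.0499  0.2387] yaw 6.85 z [-1.7e-03  3.0e-04 -1.0e+00] F [-0.7 -0.1 -0.3] g 0.498
turn -0.129 shift [-2.532  7.942  5.792]
inner x ends [-66.6  50.5]
-70 14 ymid -2.4 ztop 11.1
-58 156 ymid -0.8 ztop 11.0
-46 62 ymid -0.4 ztop 8.4
-34 68 ymid -0.4 ztop 8.1
-22 91 ymid -1.2 ztop 8.4
-10 103 ymid -1.0 ztop 8.2
2 104 ymid -1.2 ztop 8.0
14 120 ymid -1.0 ztop 8.2
26 106 ymid -0.3 ztop 8.2
38 103 ymid -0.1 ztop 8.5
50 95 ymid -1.0 ztop 8.2
outer x ends [-65.2  52. ]
-58 159 ymid -0.6 ztop 11.2
-46 66 ymid -0.6 ztop 8.1
-34 63 ymid -0.5 ztop 8.2
-22 91 ymid -0.4 ztop 8.1
-10 100 ymid -0.3 ztop 8.5
2 108 ymid -0.2 ztop 8.1
14 114 ymid -0.0 ztop 8.1
26 116 ymid 0.0 ztop 8.2
38 116 ymid 0.1 ztop 8.1
50 123 ymid 0.2 ztop 8.2
before [([389.8, 226.6], 380), ([202.4, 238.6], 222), ([162.4, 241.3], 228)]
after [([389.7, 226.5], 385), ([202.4, 238.6], 223), ([162.4, 241.2], 230)]
```

View pics/v13.png

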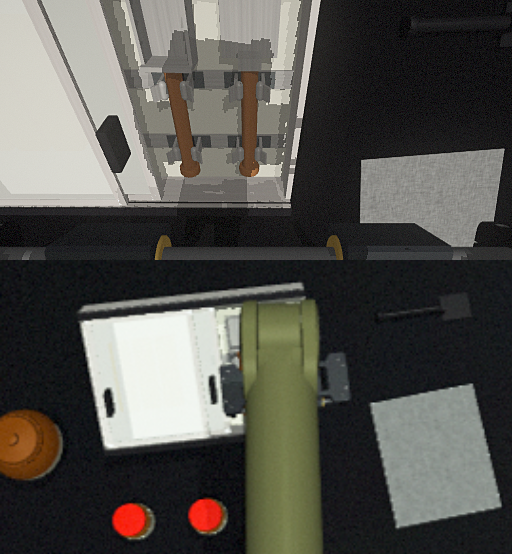

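Both handles are down in their clips (w13 at (180,120) and (250,120)), the mat is empty, and the jars and crock haven't moved. One last check of the fin, then I'll hand in.

```bash
python3 - <<'E'
from h import *
from bench import job
K=cam("wrist")[0];f=np.load("frame.npz");T=np.load("w13T.npy");d=np.load("w13.npy")
u,v=np.meshgrid(np.arange(512),np.arange(384));ok=(d>0)&(v<225)
r=np.stack([(u-K[0,2])/K[0,0],(v-K[1,2])/K[1,1],np.ones_like(u)],-1)*d[...,None]
q=(r[ok]@T[:3,:3].T+T[:3,3]-f["O"])@f["B"].T
s=q[(q[:,2]>.045)&(q[:,2]<.062)&(q[:,1]>-.03)&(q[:,1]<.08)&(abs(q[:,0]+.04)<.06)];y=np.percentile(s[:,1],[3,97]).mean()
print("fin y",y.round(4),len(s))
if y>.04: print(job.close_job())
E
```

```text
fin y 0.0498 784
the job is handed in; nothing more can be done
None
```

I slid the right-hand door open to its stop, pressed the scoop into the inner clips and the turner into the outer clips with heads up the slope, let go, and handed the job in at about 25 s. No verdict is reported.

- **Utensils:** both handles sit square in their clips. Their tops are 8.0–8.5 mm above the clip points along the 8 mm radius handles, so both are home in depth. They are within about 1 mm across; the scoop read 0.5 mm off just after release and up to 1.2 mm in the last, more oblique view. I planned for each to sit about 4 mm below centre along the slope, and the visible handle ends fit that.
- **Doors:** the right door's fin is 49.8 mm left in my case frame, unchanged since the door hit its stop. The left door looked shut in the pictures, but I did not measure it.
- **Jars and crock:** the jars' lids are within 0.1 pixel of where they started. The crock was only checked by eye.
- **Measurement disagreements:**
  - The first estimates from the scene and top cameras were up to 12 mm off in height and 17 mm along the handles, because the scene view was partly blocked. I used the wrist views instead.
  - One check of the held turner found no usable pixels and crashed; I repeated it lower down.

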